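# Close up the bench tool chest

## Robot

A 7-joint arm with a two-finger parallel gripper is mounted at the origin on the work surface. World frame = base frame: x ahead of the robot, y to its left, z up, the work surface at z = 0. Lengths are in m, angles in rad, forces in N, time in s.
With the tool pointing down it reaches from about 0.4 to 0.875 m from the base axis. Payload 19.3 kg.
Tool frame: the origin (TCP) lies midway between the tips of the shut fingers; the grasp point (between the pads) lies 19 mm behind it; z points along the fingers, y is the line along which they close (so a half turn about z gives the same grasp; the last joint's range is limited). The gripper opens to 85 mm and grips with 20 to 120 N. Pads are 22 mm wide; open, the fingers measure 114 mm over their backs; the gripper's body (76 mm by 85 mm) begins 54 mm behind the grasp point. The pads swing forward as they close: fully open they stand 13 mm farther back than shut.
Start: joints at [1.061, 0.521, -0.036, 1.599, 0.021, 1.021, -0.113], TCP at [0.266, -0.566, 0.209] pointing down, gripper open.
Joint ranges: [-2.91, 2.91], [-0.3, 2.13], [-1.5, 1.42], [0.17, 2.43], [-1.26, 4.41], [0.16, 1.93], [-2.52, 2.52]. Speed limits (rad/s): [1.89, 1.89, 2.39, 2.39, 3.01, 3.01, 3.01].

## Interface

Orientations are given as [roll, pitch, yaw] about the fixed x, y, z axes, in that order (R = Rz(yaw) Ry(pitch) Rx(roll)).
In Python, from workcell import * gives the robot as it stands. The module is installed in compiled form; this text tells all that it offers.
- The arm moves only by the tool play_rows, never from a script. Its argument "deltas" is a list of rows, each a list of 7 numbers: the shift along the tool's x, y, z in units of 500 mm (1.0 is 500 mm), then the turn, a rotation vector about the tool's x, y, z in units of 120 degrees (1.0 is 120 degrees), then the closure, from 0 (fully open) to 1 (shut). A call has 1 to 10 rows; each row is the pose to reach, as a shift and turn from the pose commanded when the call began, along the tool's axes at that moment; what a row does not reach only later rows make up. A row lasts 1/10 s, in which the tool goes at most 50 mm and 8.59 degrees, less where a joint would pass 70% of its speed; a pose out of reach is approached as far as the arm can. A call with a number of a shift or a turn outside -1 to 1 is refused whole. A call with a gripper value outside its range is refused whole. The fingers move at their own pace and stop on an object; "newtons" is the grip in N (left out, the last holds). Time passes only in rows, so rows that repeat a pose let the fingers close. It gives the time, the measured TCP pose, the force, the opening and the grip force at its end, in the units of the state.
- observe(): the state, without advancing time (a new reading comes with each control period).
- grab_frame(name): name is "scene" or "top"; returns the picture (384x512x3 uint8, red, green, blue); there is no depth.
- get_calibration(name): a dict with "fovy" (degrees; the focal length in pixels is half the picture's height over the tangent of half this angle, whatever the lens; pixels are square), "cx", "cy" (the principal point, pixels), "k1" (the pictures are not rectified: a ray, as slopes to the right and down, at radius r is drawn at 1 + k1 r^2 times it, then the intrinsics apply), "xyz" and "rotation" of the camera in the world. Camera axes: x right, y down, z forward; pixel columns grow to the right and rows downward; lengths in m; the calibration is good to about 2 mm. A picture is of the moment at which its call begins. get_calibration takes no time and is no camera call.
- job_done(): hands the job in; it is judged then, once.
The state is a dict: "clock": time; "qpos": joint angles; "qd": joint speeds; "joint_efforts": joint torques, N m; "position": TCP position; "tool_rot": TCP orientation; "force": force on the tool from outside, world axes, zero at the start; "moment": the same for the moment, N m; "grip_width": finger opening in m; "finger_force": force on a finger pad.
Only numpy, scipy, OpenCV 4.12 (cv2) and the standard library are available. Lean on these libraries where they do the work, as an engineer would, in place of code of your own. Each camera call takes 0.05 s, during which the arm holds its last target. There are 200 camera calls.

## Task

Close up the white tool chest on the bench with your fingertips: push both drawers fully home, and only then swing the lid down gently until it lies flat shut (the lid locks the drawers, so it must not come down while one is still out, and it must not slam). Only push: do not pull the drawers further out or tip the lid further back, do not pick anything up, and leave the tools, cans and mug around it where they stand.

Things in the scene. Friction and masses are not known exactly. Their poses are not given: they have to be found in the camera images.
- chest: White steel tool chest fixed to the bench, 200 deep (x) by 360 wide (y) by 115 high to its open rim without the lid. Origin: centre of its underside, on the bench. Its -x side is the front and faces roughly towards the robot; its yaw varies. Two drawers side by side in the front, a shallow open tray above them, a lid hinged along the top rear edge.
- drawer_left (a joint): How far out the drawer on the chest's +y side is, in m: 0 fully home, grows as it comes out towards the chest's -x, stop at 0.12. Runs level with about 2.5 N of friction plus 4 N per m/s of drag, stays where it is left and has a rigid stop at 0. Drawer 167 wide; white front 74 high (15 to 89 above the bench).
- drawer_right (a joint): The same for the drawer on the chest's -y side.
- left_pull (a point): Middle of the outer (-x) face of the aluminium pull lip on the left drawer; moves with the drawer. The lip is a solid bar 157 wide and 18 high (70 to 88 above the bench) that stands 16 out from the drawer's front along its upper edge. With the drawer home this point lies 128 in front (-x) of the chest's origin and 88.5 to its +y side, 79 up.
- right_pull (a point): The same on the right drawer (88.5 to the chest's -y side).
- lid (a joint): Lid angle in rad: 0 lies flat shut, grows as the front edge swings up and back about the rear hinge, stop at 1.6. It starts leaning forward of upright (0.8 to 1.2). A stiff friction hinge (0.65 N m, damping 0.12 N m s/rad) holds it at any angle: it does not fall by itself; pushing on its outer face near the free edge with about 3 N starts it.
- lid_hinge (a point): Middle of the lid's hinge line, which runs along the chest's y: 100 behind (+x of) the chest's origin, 115 up. The lid's underside lies in the plane through this line.
- lid_edge (a point): Middle of the lid's free (front) edge, on its outer face; moves with the lid. The lid is a flat white panel 212 from hinge to free edge, 364 wide, 12 thick, weighing about 0.4 kg, blue stripe along the middle of its outer face, black inside. Shut, this point lies 112 in front of the chest's origin and 127 up.
- spray_can: Spray can with blue label, 58 across, 170 high, standing to the chest's +y side; origin at its underside. Leave alone.
- oil_filter: Orange oil filter, 76 across, 90 high, standing to the chest's -y side; origin at its underside. Leave alone.
- mug: Blue mug, 80 across, 95 high; origin at its underside. Leave alone.
- socket_large: Steel socket, 32 across, 40 high, standing on end in front of the drawers; origin at its underside. Leave alone.
- socket_small: Steel socket, 24 across, 32 high, standing on end beside the front of the chest on its -y side; origin at its underside. Leave alone.
- screwdriver: Screwdriver with green handle lying on the bench, left. Leave alone.
- wrench: Steel wrench lying on the bench, right. Leave alone.

How it is judged:
On the way, in this order (a step that is already met when the one before it is completed fails the run):
1. both drawers are pushed fully home (value of joint each of drawer_left, drawer_right below 0.005 m), for 0.1 s.
2. the lid is lowered flat shut (value of joint lid below 0.035 rad), for 0.2 s.
At the end, for the whole second after the job is handed in: Both drawers within 5 mm of fully home, the lid within 0.035 rad (7 mm at its edge) of flat shut and at rest, and no loose thing more than 20 mm from where it stood (all of step 1 and value of joint lid below 0.035 rad and velocity of joint lid between -0.05 and 0.05 rad/s and distance of each of spray_can, oil_filter, mug, socket_large, socket_small, screwdriver, wrench from where it was at the start of the episode below 0.02 m); the robot touches nothing.
It fails at once if the lid comes down (below 0.3 rad) while a drawer is more than 8 mm out (value of joint lid below 0.3 rad and value of joint any of drawer_left, drawer_right above 0.008 m).
It fails at once if the lid slams (closes faster than 1.5 rad/s) (velocity of joint lid below -1.5 rad/s).
It fails at once if a drawer is pulled out beyond 95 mm (value of joint any of drawer_left, drawer_right above 0.095 m).
It fails at once if the lid is tipped back beyond 1.35 rad (value of joint lid above 1.35 rad).
It fails at once if a loose thing is lifted, carried or pushed more than 20 mm (distance of any of spray_can, oil_filter, mug, socket_large, socket_small, screwdriver, wrench from where it was at the start of the episode above 0.02 m).
It also fails if it takes over 64 s, if anything falls off the work surface, if the arm or the gripper's body presses on something with over 40 N, if the wrist force passes 120 N, or if a joint passes its speed limit or range.

## Working session

There is one attempt and no reset: what is moved stays moved. The work goes in short steps, Python scripts to look and compute and a tool call to move; the robot and the scene stay as the last step left them, time stands still between calls to the robot, and variables do not carry over. Pictures are saved under pics/ and viewed, at most 10 in all, crops included, and the job is handed in when it is done.

Besides the shell and the picture viewer there is one more tool, called after "Request:" as a command line: name --pt "numbers of a row" for each row, then --argument value for the rest. play_rows: Moves the arm, as the interface text tells. Its arguments: {"type":"object","properties":{"deltas":{"type":"array"},"newtons":{"type":"number"}},"required":["deltas"]}

```bash
mkdir -p pics; cat > h.py <<'E'
from workcell import *
import numpy as np, cv2
def show(n,f):
    im=grab_frame(n); cv2.imwrite('pics/'+f,im[:,:,::-1]); return im
def cal(n):
    c=get_calibration(n); R=np.array(c["rotation"],float)
    return c,R,np.array(c["xyz"],float),192/np.tan(np.radians(c["fovy"])/2)
def proj(n,P):
    c,R,t,f=cal(n); p=(np.atleast_2d(P)-t)@R; s=p[:,:2]/p[:,2:]; r2=(s**2).sum(1,keepdims=True)
    return s*(1+c["k1"]*r2)*f+[c["cx"],c["cy"]]
def ray(n,uv):
    c,R,t,f=cal(n); d=(np.atleast_2d(uv)-[c["cx"],c["cy"]])/f; s=d.copy()
    for _ in range(20): s=d/(1+c["k1"]*(s**2).sum(1,keepdims=True))
    return t,np.c_[s,np.ones(len(s))]@R.T
def onz(n,uv,z):
    t,d=ray(n,uv); z=np.asarray(z)*np.ones(len(d)); return t+d*((z-t[2])/d[:,2])[:,None]
E
python3 - <<'E'
from h import *
np.set_printoptions(precision=4,suppress=True)
a=show("scene","s0.png");b=show("top","t0.png")
for n in("scene","top"):print(get_calibration(n))
print(observe())
E
```

```text
{'fovy': 50.502184311616915, 'cx': 258.28341424652183, 'cy': 196.59422309393557, 'k1': -0.10699659097496249, 'xyz': array([ 0.8782, -0.5942,  1.0952]), 'rotation': array([-2.565 , -0.004 ,  0.4729])}
{'fovy': 56.97814322745927, 'cx': 257.5070594018051, 'cy': 188.46740626321005, 'k1': -0.054739403513561186, 'xyz': array([ 0.4348, -0.0247,  1.1488]), 'rotation': array([-3.0002, -0.0125, -1.5498])}
{'clock': 0.1, 'qpos': array([ 1.0608,  0.522 , -0.0363,  1.6   ,  0.0212,  1.0211, -0.1128]), 'qd': array([-0.0011, -0.0025, -0.0005, -0.0008, -0.0015,  0.    , -0.0009]), 'joint_efforts': array([  0.0054, -92.85  ,   1.985 , -37.0535,   0.0182,   0.0054,
        -0.0001]), 'position': array([ 0.2659, -0.5652,  0.2083]), 'tool_rot': array([-3.1405,  0.0001,  0.4398]), 'force': array([ 0.2226, -0.2091,  0.3968]), 'moment': array([0.0062, 0.0503, 0.0167]), 'finger_force': 0.0, 'grip_width': 0.08559303669128869}
```

View pics/s0.png

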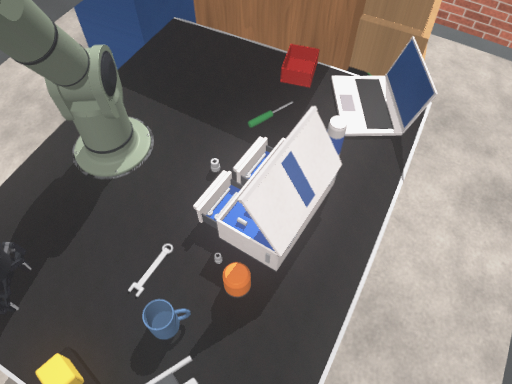

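View pics/t0.png

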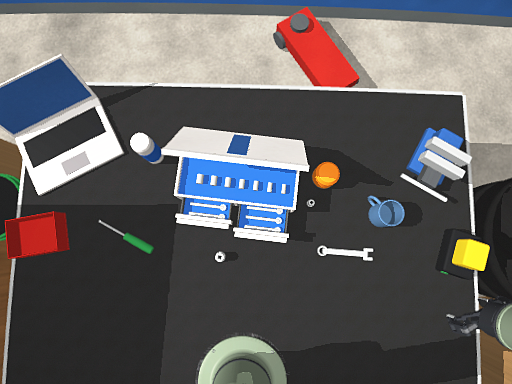

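The scene shows the chest with both drawers out, around (265,190), and its lid leaning. In the top view the drawer pulls are near (203,222) and (262,238), and the large socket is at (220,257). I'll enlarge both.

```bash
sed -i 's/R=np.array(c\["rotation"\],float)/R=Rotation.from_euler("xyz",c["rotation"]).as_matrix()/; 2a from scipy.spatial.transform import Rotation' h.py
python3 - <<'E'
import cv2
t=cv2.imread('pics/t0.png')[115:265,125:325]; cv2.imwrite('pics/t0c.png',cv2.resize(t,None,fx=4,fy=4,interpolation=cv2.INTER_CUBIC))
s=cv2.imread('pics/s0.png')[100:280,180:360]; cv2.imwrite('pics/s0c.png',cv2.resize(s,None,fx=3.3333,fy=3.3333,interpolation=cv2.INTER_CUBIC))
from h import *
np.set_printoptions(precision=4,suppress=True)
print(onz("top",[[220,257],[311,203],[325,174]],[.04,.032,.09]),onz("scene",[[215,160],[218,254]],[.04,.032]))
E
```

```text
[[ 0.3768  0.076   0.04  ]
 [ 0.5512 -0.2064  0.032 ]
 [ 0.6351 -0.24    0.09  ]] [[ 0.3775  0.0812  0.04  ]
 [ 0.5539 -0.2039  0.032 ]]
```

View pics/t0c.png

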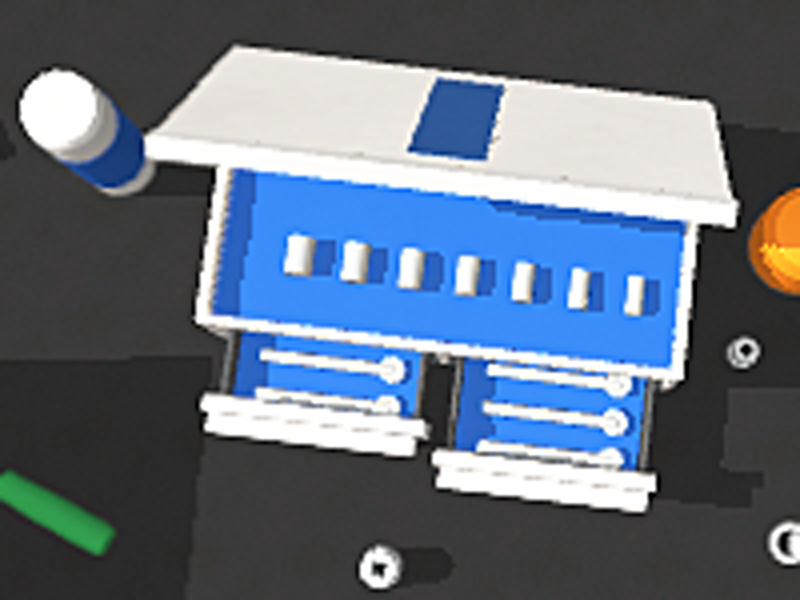

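View pics/s0c.png

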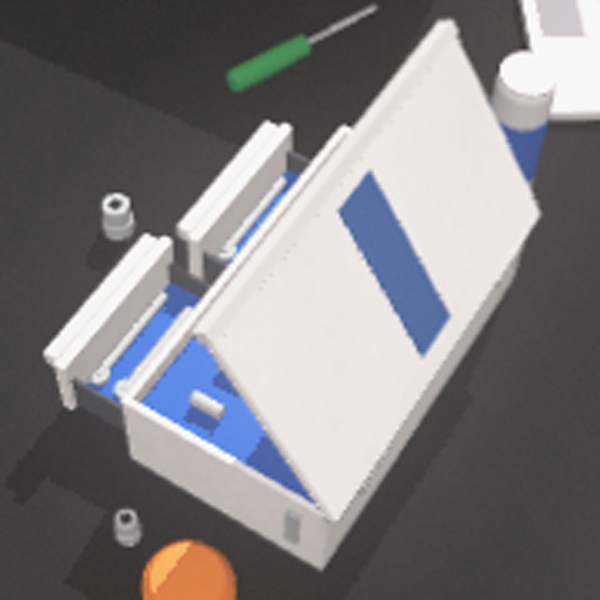

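```bash
cat > fit.py <<'E'
from h import *
from scipy.optimize import least_squares
def model(p):
    x,y,w,dl,dr,l=p
    c=np.cos(l);s=np.sin(l)
    lid=lambda a,yy,h:[.1-a*c+h*s,yy,.115+a*s+h*c]
    L=dict(FL=[-.1,.18,.115],FR=[-.1,-.18,.115],
     la=[-.128-dl,.0885+.0785,.088],lb=[-.128-dl,.0885-.0785,.088],ra=[-.128-dr,-.0885+.0785,.088],rb=[-.128-dr,-.0885-.0785,.088],
     EL=lid(.212,.182,.012),ER=lid(.212,-.182,.012),HL=lid(0,.182,.012),HR=lid(0,-.182,.012))
    C,S=np.cos(w),np.sin(w)
    return {k:np.array([x+C*v[0]-S*v[1],y+S*v[0]+C*v[1],v[2]]) for k,v in L.items()}
T=dict(FL=(197,325),FR=(674,384),la=(206,432),lb=(414,454),ra=(437,485),rb=(645,511),EL=(150,135),ER=(737,203),HL=(238,45),HR=(712,100))
S=dict(FR=(127,400),EL=(440,22),ER=(203,335),HL=(540,213),HR=(332,515))
obs=[("top",k,125+(v[0]+.5)/4-.5,115+(v[1]+.5)/4-.5) for k,v in T.items()]+[("scene",k,180+(v[0]+.5)/3.3333-.5,100+(v[1]+.5)/3.3333-.5) for k,v in S.items()]
def res(p):
    m=model(p); return np.array([proj(n,m[k])[0]-[u,v] for n,k,u,v in obs])
r=least_squares(lambda p:res(p).ravel(),[.6,.03,-.1,.05,.06,1.],loss="soft_l1")
np.set_printoptions(precision=4,suppress=True)
print(r.x)
for o,e in zip(obs,res(r.x)):print(o[0],o[1],e.round(1))
m=model(r.x); print({k:m[k].round(3) for k in("la","lb","ra","rb","EL","ER","HR")})
E
python3 fit.py
```

```text
[ 0.6375  0.0232 -0.0974  0.0479  0.0678  0.9916]
top FL [-0.3 -0.3]
top FR [ 2.  -0.5]
top la [-0.1 -0.4]
top lb [-0.   0.4]
top ra [0.1 0.1]
top rb [ 0.5 -0.1]
top EL [-0.1  0.5]
top ER [-0.2  0.9]
top HL [-1.   0.6]
top HR [0.6 1. ]
scene FR [-2.1 -0.3]
scene EL [ 3.6 -0.2]
scene ER [ 0.7 -0.5]
scene HL [0.4 0.1]
scene HR [1.  2.4]
{'la': array([0.479, 0.207, 0.088]), 'lb': array([0.463, 0.05 , 0.088]), 'ra': array([0.442, 0.032, 0.088]), 'rb': array([ 0.426, -0.124,  0.088]), 'EL': array([0.649, 0.205, 0.299]), 'ER': array([ 0.614, -0.157,  0.299]), 'HR': array([ 0.729, -0.169,  0.122])}
```

Request:
play_rows --pt "0.784 -0.98 0 0 0 0.256 0" --pt "0.784 -0.98 0 0 0 0.256 0" --pt "0.784 -0.98 0 0 0 0.256 0" --pt "0.784 -0.98 0 0 0 0.256 0" --pt "0.784 -0.98 0 0 0 0.256 0" --pt "0.784 -0.98 0 0 0 0.256 0" --pt "0.784 -0.98 0 0 0 0.256 0" --pt "0.784 -0.98 0 0 0 0.256 0" --pt "0.784 -0.98 0 0 0 0.256 0" --pt "0.784 -0.98 0 0 0 0.256 0"

```text
clock: 1.1
position: [0.3821, -0.0787, 0.209]
tool_rot: [3.141, -0.0, -0.097]
force: [1.4, -1.5, -0.6]
grip_width: 0.0855
finger_force: 0.0
```

Request:
play_rows --pt "0 0 0 0 0 0 0" --pt "0 0 0 0 0 0 0"

```text
clock: 1.3
position: [0.3822, -0.08, 0.2088]
tool_rot: [3.142, 0.0, -0.094]
force: [0.1, -0.7, 0.6]
grip_width: 0.0855
finger_force: 0.0
```

Request:
play_rows --pt "0.034 -0.255 0 0 0 0 0" --pt "0.034 -0.255 0 0 0 0 0" --pt "0.034 -0.255 0 0 0 0 0" --pt "0.034 -0.255 0.08 0 0 0 0" --pt "0.034 -0.255 0.16 0 0 0 0" --pt "0.034 -0.255 0.24 0 0 0 0" --pt "0.034 -0.255 0.308 0 0 0 0" --pt "0.034 -0.255 0.308 0 0 0 0"

```text
clock: 2.1
position: [0.4091, 0.043, 0.0518]
tool_rot: [3.139, 0.006, -0.098]
force: [-0.3, -0.7, 0.5]
grip_width: 0.0855
finger_force: 0.0
```

Request:
play_rows --pt "0.02 0 0 0 0 0 0" --pt "0.04 0 0 0 0 0 0" --pt "0.06 0 0 0 0 0 0" --pt "0.08 0 0 0 0 0 0" --pt "0.1 0 0 0 0 0 0" --pt "0.12 0 0 0 0 0 0" --pt "0.14 0 0 0 0 0 0" --pt "0.155 0 0 0 0 0 0" --pt "0.16 0 0 0 0 0 0" --pt "0.16 0 0 0 0 0 0"

```text
clock: 3.1
position: [0.4911, 0.0368, 0.0547]
tool_rot: [-3.142, 0.0, -0.097]
force: [-0.8, 0.9, -0.0]
grip_width: 0.0852
finger_force: 0.0
```

Request:
play_rows --pt "0.006 0 0 0 0 0 0" --pt "0.012 0 0 0 0 0 0" --pt "0.018 0 0 0 0 0 0" --pt "0.024 0 0 0 0 0 0"

```text
clock: 3.5
position: [0.5031, 0.0357, 0.0548]
tool_rot: [-3.142, 0.0, -0.096]
force: [-0.1, 0.1, 0.0]
grip_width: 0.0853
finger_force: 0.0
```

```bash
python3 - <<'E'
from h import *
s=show("scene","s1.png"); t=show("top","t1.png")
a=cv2.resize(s[100:280,180:320],None,fx=3,fy=3,interpolation=cv2.INTER_CUBIC)
b=cv2.resize(t[130:270,170:300],None,fx=2.9,fy=2.9,interpolation=cv2.INTER_CUBIC)
c=np.zeros((max(a.shape[0],b.shape[0]),a.shape[1]+b.shape[1],3),np.uint8);c[:a.shape[0],:a.shape[1]]=a;c[:b.shape[0],a.shape[1]:]=b
cv2.imwrite('pics/c1.png',c[:,:,::-1])
E
```

```text
(no output)
```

View pics/c1.png

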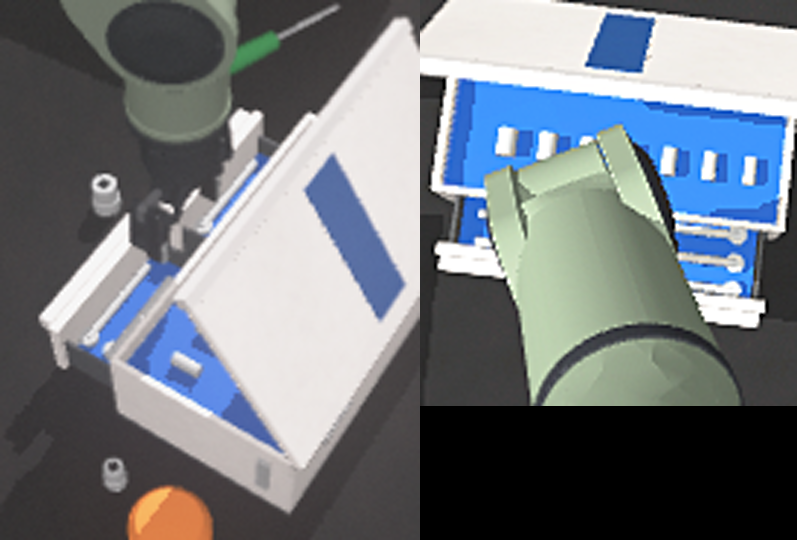

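```bash
python3 - <<'E'
from h import *
np.set_printoptions(precision=3,suppress=True)
o=observe();p=o['position'];R=Rotation.from_euler("xyz",o['tool_rot']).as_matrix();print(p,o['force'])
q=[p+R@np.array(v) for v in ([0,0,0],[0,.05,-.013],[0,-.05,-.013],[0,.05,-.06],[0,-.05,-.06],[0,0,-.073])]
im=cv2.imread('pics/s1.png')[100:280,180:320];im=cv2.resize(im,None,fx=4,fy=3.3,interpolation=cv2.INTER_CUBIC)
im=cv2.resize(cv2.imread('pics/s1.png')[130:210,180:280],None,fx=7,fy=7,interpolation=cv2.INTER_CUBIC)
for i,u in enumerate(proj("scene",q)):
    x=(int((u[0]-180)*7+3),int((u[1]-130)*7+3));cv2.drawMarker(im,x,(0,0,255),0,14,1);cv2.putText(im,str(i),(x[0]+6,x[1]-4),0,.6,(0,255,0),2)
cv2.imwrite('pics/c2.png',im)
E
```

```text
[0.503 0.036 0.055] [-1.151 -0.321 -0.066]
```

View pics/c2.png

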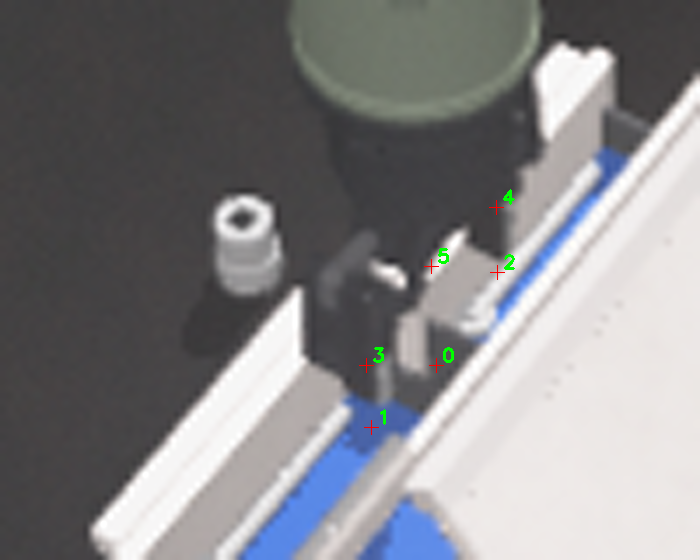

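The open fingertips ride higher than I assumed, so they passed over the drawer fronts without moving the drawers. I'll lift straight up, back off, close the fingers and push one drawer at a time.

Request:
play_rows --pt "0 0 -0.06 0 0 0 0" --pt "0 0 -0.14 0 0 0 0" --pt "0 0 -0.14 0 0 0 0" --pt "-0.08 0.08 -0.14 0 0 0 1" --pt "-0.16 0.16 -0.14 0 0 0 1" --pt "-0.184 0.16 -0.14 0 0 0 1" --pt "-0.184 0.16 -0.14 0 0 0 1" --pt "-0.184 0.16 -0.14 0 0 0 1" --pt "-0.184 0.16 -0.06 0 0 0 1" --pt "-0.184 0.16 0.02 0 0 0 1"

```text
clock: 4.6
position: [0.4056, -0.0345, 0.0444]
tool_rot: [-3.141, -0.004, -0.096]
force: [1.2, -0.3, -1.2]
grip_width: -0.0002
finger_force: 0.0
```

Request:
play_rows --pt "0.02 0 0 0 0 0 1" --pt "0.04 0 0 0 0 0 1" --pt "0.06 0 0 0 0 0 1" --pt "0.08 0 0 0 0 0 1" --pt "0.1 0 0 0 0 0 1" --pt "0.12 0 0 0 0 0 1" --pt "0.14 0 0 0 0 0 1"

```text
clock: 5.3
position: [0.4744, -0.042, 0.0452]
tool_rot: [3.142, -0.001, -0.097]
force: [-2.3, -0.3, 1.5]
grip_width: -0.0003
finger_force: 1.4
```

Contact at about 2.5 N. I'll continue slowly to the stop.

Request:
play_rows --pt "0.006 0 0 0 0 0 1" --pt "0.012 0 0 0 0 0 1" --pt "0.018 0 0 0 0 0 1" --pt "0.024 0 0 0 0 0 1" --pt "0.03 0 0 0 0 0 1"

```text
clock: 5.8
position: [0.4883, -0.0433, 0.0448]
tool_rot: [3.142, 0.0, -0.096]
force: [-3.0, -0.4, 1.1]
grip_width: 0.0002
finger_force: 1.3
```

Request:
play_rows --pt "0.004 0 0 0 0 0 1" --pt "0.008 0 0 0 0 0 1" --pt "0.012 0 0 0 0 0 1"

```text
clock: 6.1
position: [0.494, -0.0439, 0.0447]
tool_rot: [3.141, 0.001, -0.096]
force: [-15.9, 1.6, 5.0]
grip_width: -0.0001
finger_force: 8.2
```

Request:
play_rows --pt "-0.02 0 0 0 0 0 1" --pt "-0.06 0 0 0 0 0 1" --pt "-0.1 0 -0.06 0 0 0 1" --pt "-0.14 -0.04 -0.12 0 0 0 1" --pt "-0.15 -0.13 -0.12 0 0 0 1" --pt "-0.15 -0.22 -0.12 0 0 0 1" --pt "-0.15 -0.31 -0.12 0 0 0 1" --pt "-0.15 -0.332 -0.12 0 0 0 1" --pt "-0.15 -0.332 -0.05 0 0 0 1" --pt "-0.15 -0.332 0 0 0 0 1"

```text
clock: 7.1
position: [0.4354, 0.1289, 0.044]
tool_rot: [-3.141, -0.001, -0.095]
force: [0.7, 0.2, -0.3]
grip_width: -0.0001
finger_force: 0.0
```

Request:
play_rows --pt "0.02 0 0 0 0 0 1" --pt "0.04 0 0 0 0 0 1" --pt "0.06 0 0 0 0 0 1" --pt "0.08 0 0 0 0 0 1" --pt "0.1 0 0 0 0 0 1" --pt "0.12 0 0 0 0 0 1" --pt "0.13 0 0 0 0 0 1" --pt "0.136 0 0 0 0 0 1"

```text
clock: 7.9
position: [0.5037, 0.1219, 0.0448]
tool_rot: [-3.142, -0.0, -0.097]
force: [-2.7, -0.5, 2.0]
grip_width: -0.0002
finger_force: 1.3
```

Request:
play_rows --pt "0.004 0 0 0 0 0 1" --pt "0.008 0 0 0 0 0 1" --pt "0.012 0 0 0 0 0 1" --pt "0.014 0 0 0 0 0 1" --pt "0.016 0 0 0 0 0 1"

```text
clock: 8.4
position: [0.5101, 0.1213, 0.0447]
tool_rot: [3.141, 0.002, -0.096]
force: [-13.8, 1.3, 11.5]
grip_width: 0.0001
finger_force: 7.3
```

Request:
play_rows --pt "-0.03 0 0 0 0 0 1" --pt "-0.08 0 0 0 0 0 1" --pt "-0.1 0 -0.09 0 0 0 1" --pt "-0.1 0 -0.18 0 0 0 1" --pt "-0.1 0.04 -0.27 0 0 0 1" --pt "-0.1 0.08 -0.36 0 0 0 1" --pt "-0.1 0.12 -0.45 0 0 0 1" --pt "-0.1 0.16 -0.54 0 0 0 1" --pt "-0.1 0.17 -0.63 0 0 0 1" --pt "-0.1 0.17 -0.65 0 0 0 1"

```text
clock: 9.4
position: [0.4547, 0.0409, 0.3746]
tool_rot: [-3.14, -0.007, -0.098]
force: [0.3, 0.4, -1.2]
grip_width: 0.0
finger_force: 0.0
```

```bash
python3 - <<'E'
from h import *
s=show("scene","s2.png"); t=show("top","t2.png")
a=cv2.resize(s[80:280,170:360],None,fx=2.4,fy=2.4,interpolation=cv2.INTER_CUBIC)
b=cv2.resize(t[110:270,150:310],None,fx=2.1,fy=2.1,interpolation=cv2.INTER_CUBIC)
c=np.zeros((max(a.shape[0],b.shape[0]),a.shape[1]+b.shape[1],3),np.uint8);c[:a.shape[0],:a.shape[1]]=a;c[:b.shape[0],a.shape[1]:]=b
cv2.imwrite('pics/c3.png',c[:,:,::-1])
C,S=np.cos(-.0974),np.sin(-.0974)
o=observe();p=o['position'];d=p[:2]-[.6375,.0232];lx=C*d[0]+S*d[1];ly=-S*d[0]+C*d[1];print(p,o['tool_rot'],'local',lx,ly)
for l in [1.08,1.0,.9,.8,.7,.6,.5,.4,.3,.2,.1,0]:
    r=.19;print(l,round(.1-r*np.cos(l)+.012*np.sin(l)+.011,4),round(.115+r*np.sin(l)+.012*np.cos(l),4))
E
```

```text
[0.45400325 0.04159361 0.37136365] [-3.1408623  -0.00360044 -0.09679651] local -0.18441574558175916 0.0004620906002295762
1.08 0.032 0.2882
1.0 0.0184 0.2814
0.9 0.0023 0.2713
0.8 -0.0128 0.2597
0.7 -0.0266 0.2466
0.6 -0.039 0.2322
0.5 -0.05 0.2166
0.4 -0.0593 0.2
0.3 -0.067 0.1826
0.2 -0.0728 0.1645
0.1 -0.0769 0.1459
0 -0.079 0.127
```

View pics/c3.png

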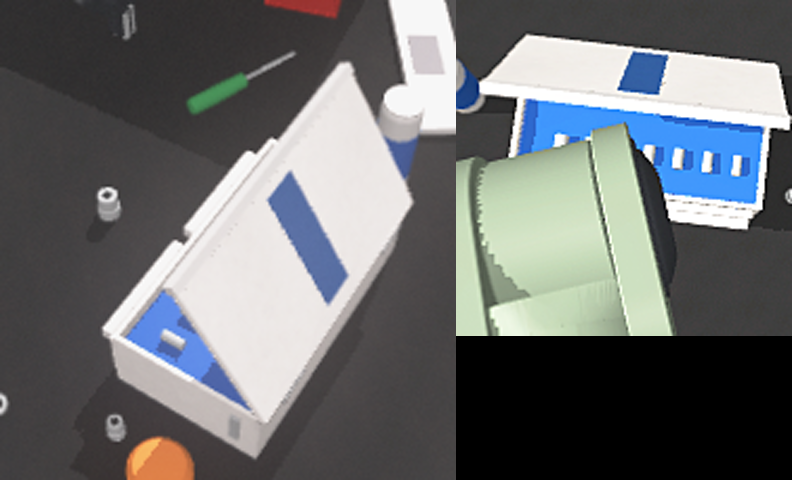

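Both drawers sit flush, with their lips lined up at scene-crop (150,285) and (220,195). Now to get above and behind the lid.

Request:
play_rows --pt "0.08 0 0 0 0 0 1" --pt "0.16 0 0 0 0 0 1" --pt "0.24 0 0 0 0 0 1" --pt "0.32 0 0 0 0 0 1" --pt "0.4 0 0 0 0 0 1" --pt "0.452 0 0 0 0 0 1" --pt "0.452 0 0.06 0 0 0 1" --pt "0.452 0 0.12 0 0 0 1" --pt "0.452 0 0.16 0 0 0 1" --pt "0.452 0 0.16 0 0 0 1"

```text
clock: 10.5
position: [0.6766, 0.02, 0.2852]
tool_rot: [3.141, 0.006, -0.096]
force: [0.7, 0.3, 0.6]
grip_width: 0.0002
finger_force: 0.0
```

Request:
play_rows --pt "-0.016 0 0.004 0 0 0 1" --pt "-0.043 0 0.017 0 0 0 1" --pt "-0.059 0 0.027 0 0 0 1" --pt "-0.075 0 0.037 0 0 0 1" --pt "-0.091 0 0.049 0 0 0 1" --pt "-0.106 0 0.061 0 0 0 1" --pt "-0.12 0 0.073 0 0 0 1" --pt "-0.133 0 0.087 0 0 0 1" --pt "-0.146 0 0.101 0 0 0 1" --pt "-0.158 0 0.116 0 0 0 1"

```text
clock: 11.5
position: [0.599, 0.0274, 0.2312]
tool_rot: [3.142, 0.0, -0.096]
force: [0.7, 0.4, 3.0]
grip_width: 0.0004
finger_force: 1.0
```

Request:
play_rows --pt "-0.012 0 0.015 0 0 0 1" --pt "-0.022 0 0.031 0 0 0 1" --pt "-0.032 0 0.047 0 0 0 1" --pt "-0.041 0 0.064 0 0 0 1" --pt "-0.049 0 0.081 0 0 0 1" --pt "-0.056 0 0.099 0 0 0 1" --pt "-0.062 0 0.117 0 0 0 1" --pt "-0.068 0 0.135 0 0 0 1" --pt "-0.072 0 0.153 0 0 0 1" --pt "-0.076 0 0.172 0 0 0 1"

```text
clock: 12.5
position: [0.5616, 0.0311, 0.145]
tool_rot: [-3.142, 0.0, -0.096]
force: [-0.3, -0.2, 0.9]
grip_width: -0.0001
finger_force: 0.8
```

Request:
play_rows --pt "-0.001 0 0.008 0 0 0 1" --pt "-0.002 0 0.016 0 0 0 1" --pt "-0.003 0 0.024 0 0 0 1" --pt "-0.003 0 0.031 0 0 0 1" --pt "-0.003 0 0.036 0 0 0 1" --pt "-0.003 0 0.039 0 0 0 1" --pt "-0.003 0 0.039 0 0 0 1"

```text
clock: 13.2
position: [0.5603, 0.0312, 0.1262]
tool_rot: [-3.142, 0.0, -0.096]
force: [-0.2, -0.3, 0.4]
grip_width: -0.0005
finger_force: 0.0
```

Request:
play_rows --pt "0 0 0.003 0 0 0 1" --pt "0 0 0.006 0 0 0 1" --pt "0 0 0.008 0 0 0 1" --pt "0 0 0.008 0 0 0 1"

```text
clock: 13.6
position: [0.5602, 0.0312, 0.1222]
tool_rot: [-3.142, 0.0, -0.096]
force: [1.0, -0.5, 0.4]
grip_width: 0.0
finger_force: 0.0
```

Request:
play_rows --pt "0 0 0.003 0 0 0 1" --pt "0 0 0.006 0 0 0 1" --pt "0 0 0.009 0 0 0 1" --pt "0 0 0.012 0 0 0 1" --pt "0 0 0.012 0 0 0 1"

```text
clock: 14.1
position: [0.5602, 0.0312, 0.1161]
tool_rot: [3.142, 0.0, -0.096]
force: [-0.3, -0.2, -0.0]
grip_width: -0.0001
finger_force: 0.0
```

```bash
python3 - <<'E'
from h import *
s=show("scene","s4.png")
cv2.imwrite('pics/c4.png',cv2.resize(s[80:280,140:360],None,fx=3,fy=3,interpolation=cv2.INTER_CUBIC)[:,:,::-1])
E
```

```text
(no output)
```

View pics/c4.png

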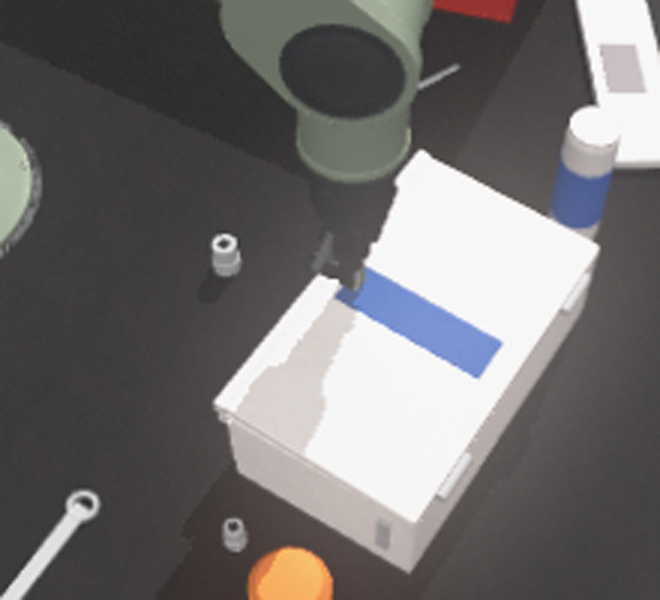

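Request:
play_rows --pt "0 0 0.003 0 0 0 1" --pt "0 0 0.006 0 0 0 1" --pt "0 0 0.009 0 0 0 1" --pt "0 0 0.012 0 0 0 1"

```text
clock: 14.55
position: [0.5602, 0.0312, 0.1102]
tool_rot: [3.142, 0.0, -0.096]
force: [-0.4, -0.4, 0.9]
grip_width: -0.0002
finger_force: 0.7
```

Request:
play_rows --pt "0 0 0.003 0 0 0 1" --pt "0 0 0.006 0 0 0 1" --pt "0 0 0.009 0 0 0 1" --pt "0 0 0.012 0 0 0 1"

```text
clock: 14.95
position: [0.5603, 0.0312, 0.1044]
tool_rot: [3.142, -0.0, -0.096]
force: [-8.9, 0.3, 31.5]
grip_width: 0.0001
finger_force: 16.1
```

```bash
cat > fl.py <<'E'
from h import *
from scipy.optimize import minimize_scalar
import sys
# lid angle from the free-edge right/hinge corners: print predicted scene pixels for angles
x,y,w=.6375,.0232,-.0974;C,S=np.cos(w),np.sin(w)
for l in (0,.035,.07,.12):
    P=[]
    for a,yy in((.212,-.182),(.212,.182),(0,-.182)):
        v=[.1-a*np.cos(l)+.012*np.sin(l),yy,.115+a*np.sin(l)+.012*np.cos(l)]
        P.append([x+C*v[0]-S*v[1],y+S*v[0]+C*v[1],v[2]])
    print(l,((proj("scene",P)-[140,80])*3+1).round(0).tolist())
E
python3 fl.py
```

```text
0 [[215.0, 408.0], [419.0, 158.0], [412.0, 522.0]]
0.035 [[215.0, 404.0], [420.0, 154.0], [413.0, 522.0]]
0.07 [[215.0, 400.0], [421.0, 149.0], [413.0, 523.0]]
0.12 [[215.0, 395.0], [423.0, 143.0], [414.0, 523.0]]
```

The force rose to a hard stop, so the lid is shut. I'll lift off and check.

Request:
play_rows --pt "0 0 -0.02 0 0 0 1" --pt "0 0 -0.08 0 0 0 1" --pt "0 0 -0.16 0 0 0 1" --pt "0 0 -0.24 0 0 0 1" --pt "-0.1 0 -0.32 0 0 0 1" --pt "-0.2 0 -0.34 0 0 0 1" --pt "-0.25 0 -0.34 0 0 0 1" --pt "-0.25 0 -0.34 0 0 0 1"

```text
clock: 15.75
position: [0.4328, 0.0434, 0.2759]
tool_rot: [3.141, -0.002, -0.095]
force: [-0.0, -0.6, 0.2]
grip_width: 0.0001
finger_force: 0.0
```

```bash
python3 - <<'E'
from h import *
s=show("scene","s5.png")
cv2.imwrite('pics/c5.png',cv2.resize(s[80:280,140:360],None,fx=3,fy=3,interpolation=cv2.INTER_CUBIC)[:,:,::-1])
E
```

```text
(no output)
```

View pics/c5.png

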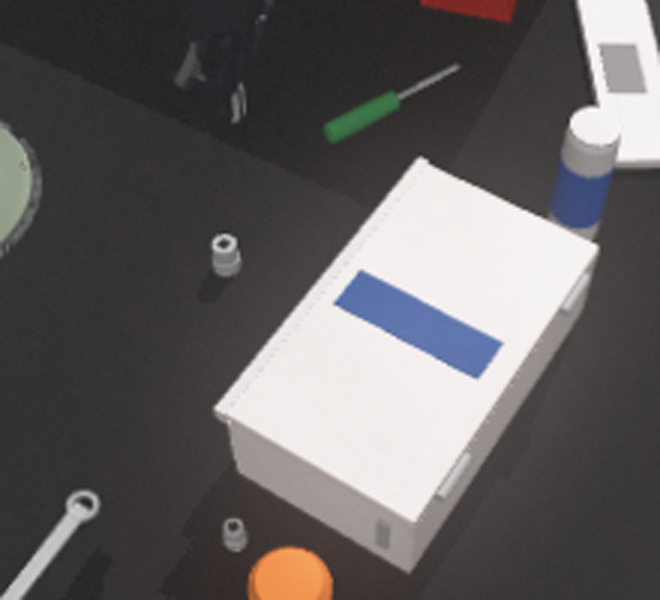

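The lid edge corners are at (216,409) and (421,158), which matches a lid angle of 0. Everything around the chest is where it started.

```bash
python3 -c "
from workcell import *
print(job_done())"
```

```text
the job is handed in; nothing more can be done
None
```

Job handed in at about 16 s: both drawers were pushed to their stops, then the lid was lowered to its stop, with no loose thing visibly moved in the last picture; the interface returned no verdict.

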